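# Batch the spacer blocks in the marking fixture

## Robot

A 7-joint arm with a two-finger parallel gripper is mounted at the origin on the work surface. World frame = base frame: x ahead of the robot, y to its left, z up, the work surface at z = 0. Lengths are in m, angles in rad, forces in N, time in s.
With the tool pointing down it reaches from about 0.4 to 0.85 m from the base axis. Payload 6.9 kg.
Tool frame: the origin (TCP) lies midway between the tips of the shut fingers; the grasp point (between the pads) lies 19 mm behind it; z points along the fingers, y is the direction in which the jaws open and shut (so a half turn about z gives the same grasp; the last joint's range is limited). The gripper opens to 85 mm and grips with 20 to 120 N. Pads are 22 mm wide; open, the fingers measure 114 mm over their backs; the gripper's body (76 mm by 85 mm) begins 54 mm behind the grasp point. The pads swing forward as they close: fully open they stand 13 mm farther back than shut.
Start: joints at [1.288, 0.507, -0.238, 1.5, 0.126, 1.149, -0.155], TCP at [0.237, -0.578, 0.231] pointing down, gripper open.
Joint ranges: [-3.08, 3.08], [-0.24, 2.05], [-1.43, 1.35], [0, 2.5], [-1.52, 4.66], [0.17, 1.96], [-2.89, 2.89]. Speed limits (rad/s): [2.39, 2.39, 3.14, 3.14, 3.14, 3.14, 3.14].

## Interface

Orientations are given as a rotation vector (axis times angle).
In Python, from workcell import arm, eoat, capture, get_calibration, job_done gives the robot as it stands. Calls block until the motion is done:
- arm.goto(position, orientation): joint-space move of the TCP to a pose.
- arm.servo_line(position, speed=0.15, frame=None, contact_N=None): straight line of the TCP; frame=None keeps the orientation; speed is the mean speed in m/s. With contact_N (N) it stops when the force on the tool has changed by that much, and returns True; else False.
- arm.goto_joints(angles): joint-space move.
- eoat.open_gripper() and eoat.gripper_close(strength=None): open the fingers fully, or close them until they stop; strength is the grip in N (None keeps the last).
- arm.hold(seconds).
- arm.ik(position, orientation): joint angles nearest the present ones, or None.
- capture(name): name is "side" or "top"; returns the picture (420x560x3 uint8, red, green, blue); there is no depth.
- get_calibration(name): a dict with "K" (3x3 intrinsics, pixels), "rvec" (rotation vector, rad) and "tvec" (3), from world to camera coordinates, as OpenCV has them. Camera axes: x right, y down, z forward; pixel columns grow to the right and rows downward; lengths in m; the calibration is good to about 2 mm. A picture is of the moment at which its call begins. get_calibration takes no time and is no camera call.
A pose or a line that the arm cannot do raises arm.Unreachable and nothing moves.
- job_done(): hands the job in, once; it reports no verdict.
Readings, each from a call of its own:
- arm.read_t(): time.
- arm.read_joint_pos(): joint angles.
- arm.read_qd(): joint speeds.
- arm.read_joint_torque(): joint torques, N m.
- arm.read_position(): TCP position.
- arm.read_orientation(): TCP orientation.
- arm.read_ft_force(): force on the tool from outside, world axes, zero at the start.
- arm.read_torque(): the same for the moment, N m.
- arm.read_grip_width(): finger opening in m.
Only numpy, scipy, OpenCV 4.12 (cv2) and the standard library are available. Lean on these libraries where they do the work, as an engineer would, in place of code of your own. Each camera call takes 0.05 s, during which the arm holds its last target.

## Task

Set up the marking fixture: flip its hinged stop flag fully down across the lane, then lay every aluminium spacer block from the bench crosswise between the open jaws and push them together into one tight row against the flag. With the row against the flag, turn the chuck sleeve clockwise until both jaws grip the blocks firmly, then flip the flag back up to upright so the marking head has room. Leave everything else on the bench where it is.

Things in the scene. Friction and masses are not known exactly. Their poses are not given: they have to be found in the camera images.
- fixture: marking fixture, an aluminium bed plate fixed to the bench. Origin on the bench under the lane's centre line, in the plane of the lowered flag's stop face. y runs along the lane away from the flag (blocks lie at +y, push towards -y), x across the lane to the far side (pivot and sleeve side), z up. The bed's top, the lane floor, is 10 mm above the bench; bed x -55 to 55, y -42 to 235 mm
- lane_mid (a point): point on the lane floor, on the centre line, 100 mm along the lane from the flag's stop face; axes as the fixture's. The two jaws are the lane's side walls, from 10 to 200 mm along the lane; beyond them the bed is flat and open at the end away from the flag
- flag (a joint): angle of the hinged stop flag: 0 upright, 1.571 fully down, level across the lane (hard stop), negative leans back to the far side, -0.35 at most. As it grows the flag swings across the lane towards fixture -x. Stiff hinge, about 0.13 N m: it stays wherever it is left. Starts between -0.3 and 0.25
- flag_pivot (a point): the flag's hinge axis, parallel to the lane: fixture x 62, y -7, z 40 mm, between two cheeks whose tops are 52 mm above the bench. The flag is a steel bar 14 mm wide along the lane and 12 mm thick; its 60 mm long paddle hangs to 15 mm above the bench in the lane when the flag is down
- flag_tip (a point): centre of the round steel knob on the flag's free end (22 mm across, 14 mm thick along the lane), 125 mm from the pivot: fixture x 62-125 sin(angle), y -7, z 40+125 cos(angle) mm. Flag down, it sticks out on the near side of the lane, 40 mm up. It can be pinched from above by its two faces along the lane and led along its arc, turning between the fingers
- sleeve (a joint): angle of the chuck sleeve: 0 fully open, grows when turned clockwise seen from above, to 1.75 at most. It drives both jaws together, 5 mm each per radian; they meet the 56 mm long blocks at about 1.2; turn firmly against that stop to make them bite (it reads about 1.2 to 1.25 afterwards). Friction about 0.2 N m; it stays where it is left. Starts between 0 and 0.2
- sleeve_grip (a point): centre of the upright dark steel wing on the knurled sleeve: 12 mm thick, 50 mm long, 26 mm tall, its centre 66 mm above the bench, at fixture x 86, y 100 mm. At sleeve angle 0 the wing's length lies along the lane; the point's axes turn with it (its y is the wing's length)
- jaw_near: steel jaw along the robot's side of the lane, 190 mm long, 12 mm thick, its top 38 mm above the bench. Its inner face is 34 mm from the lane's centre line at sleeve angle 0 and comes 5 mm nearer per radian. Origin 10 mm above the bench, under the middle of the jaw
- jaw_far: the same jaw on the far side of the lane, moving as the mirror image of the near one
- block1: plain aluminium spacer block: square bar 34 x 34 mm, 56 mm long, about 0.15 kg, a dark bore in each end. Origin at its centre, x along its length. All are alike and any long side may be down; three to five are present. In the lane its length lies across the lane, centre 27 mm above the bench; in the row the centres are at fixture y 17, 51, 85, 119, 153 mm
- block2: plain aluminium spacer block: square bar 34 x 34 mm, 56 mm long, about 0.15 kg, a dark bore in each end. Origin at its centre, x along its length. All are alike and any long side may be down; three to five are present. In the lane its length lies across the lane, centre 27 mm above the bench; in the row the centres are at fixture y 17, 51, 85, 119, 153 mm
- block3: plain aluminium spacer block: square bar 34 x 34 mm, 56 mm long, about 0.15 kg, a dark bore in each end. Origin at its centre, x along its length. All are alike and any long side may be down; three to five are present. In the lane its length lies across the lane, centre 27 mm above the bench; in the row the centres are at fixture y 17, 51, 85, 119, 153 mm
- block4: plain aluminium spacer block: square bar 34 x 34 mm, 56 mm long, about 0.15 kg, a dark bore in each end. Origin at its centre, x along its length. All are alike and any long side may be down; three to five are present. In the lane its length lies across the lane, centre 27 mm above the bench; in the row the centres are at fixture y 17, 51, 85, 119, 153 mm
- block5: plain aluminium spacer block: square bar 34 x 34 mm, 56 mm long, about 0.15 kg, a dark bore in each end. Origin at its centre, x along its length. All are alike and any long side may be down; three to five are present. In the lane its length lies across the lane, centre 27 mm above the bench; in the row the centres are at fixture y 17, 51, 85, 119, 153 mm
- tape: a roll of brown packing tape lying flat, 80 mm across, 25 mm tall; not part of the job, leave it alone
- spanner: a steel spanner lying on the bench, about 180 mm long; not part of the job, leave it alone
- carton: a small brown carton, 90 x 120 x 50 mm; not part of the job, leave it alone
- spraycan: a plain grey can, 60 mm across, 160 mm tall; not part of the job, leave it alone
- driver: a screwdriver lying on the bench; not part of the job, leave it alone
- bush: a small black stepped rubber bush, 34 mm across, 30 mm tall; not part of the job, leave it alone
- jar: a jar with a steel cap, 64 mm across, 80 mm tall; not part of the job, leave it alone
Things that resemble listed ones, but are neither listed nor needed, are in the scene too. What is shaped like the block3 but red is not meant. Leave any red look-alike of the block2 alone.

How it is judged:
By the outcome, as a careful person would: the job done as asked, in the order asked, and still so for the second after the job is handed in, with the robot touching nothing.
Of block1, block2, block3, block4, block5 only 3 to 5 are there at a start; the rules pass over those that are not, and their reading is None.
At some moment in a run one of block1, block2, block3, block4, block5 may be knocked a few centimetres aside while the robot is not near it.
Once in a run the grip may slacken for a moment while it holds something.
It also fails if it takes over 210 s, if anything falls off the work surface, if the arm or the gripper's body presses on something with over 40 N, if the wrist force passes 120 N, or if a joint passes its speed limit or range.

## Working session

There is one attempt and no reset: what is moved stays moved. The work goes in short steps, each a Python script; the robot and the scene stay as the last script left them, time stands still between calls to the robot, and variables do not carry over. Pictures are saved under pics/ and viewed, and the job is handed in when it is done.

```bash
ls; mkdir -p pics
python3 - <<'E'
from workcell import *
import cv2
for n in("side","top"):
    im=capture(n); cv2.imwrite(f"pics/{n}0.png",cv2.resize(im[:,:,::-1],(800,600),interpolation=cv2.INTER_CUBIC))
    c=get_calibration(n); print(n,c)
print(arm.read_t(),arm.read_orientation(),arm.read_grip_width())
E
```

```text
pics
side {'K': array([[384.54656541,   0.        , 276.27243374],
       [  0.        , 384.54656541, 216.51219506],
       [  0.        ,   0.        ,   1.        ]]), 'rvec': array([ 0.52122917, -2.60803376,  1.32826954]), 'tvec': array([0.41273054, 0.21713519, 1.11227994])}
top {'K': array([[510.34381562,   0.        , 281.05168144],
       [  0.        , 510.34381562, 202.37275383],
       [  0.        ,   0.        ,   1.        ]]), 'rvec': array([ 2.14839768, -2.15099738,  0.14551274]), 'tvec': array([0.00573862, 0.46772847, 1.48722596])}
0.1 [-3.08091077e+00 -6.06594683e-01  5.49636846e-04] 0.08565662325602423
```

View pics/side0.png

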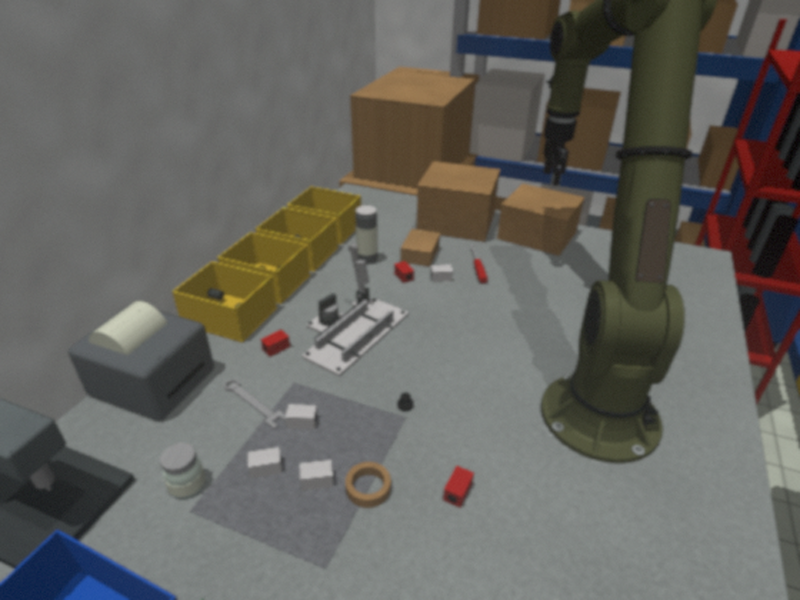

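View pics/top0.png

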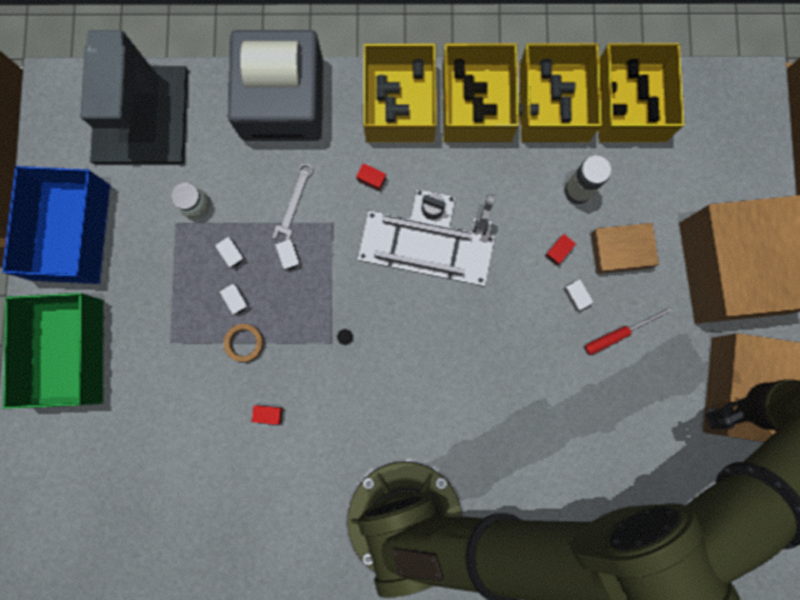

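The top view shows four aluminium blocks: three on the mat at about (228,252), (288,254) and (233,299), and one near the carton at (579,295). The fixture is around (428,245). I'll enlarge these areas to measure them.

```bash
cat > h.py <<'E'
import numpy as np, cv2
from scipy.spatial.transform import Rotation as R
from workcell import *
def cal(n):
    c=get_calibration(n); return c['K'],cv2.Rodrigues(c['rvec'])[0],np.array(c['tvec']).ravel()
def unproj(n,uv,z):
    K,Rm,t=cal(n); d=Rm.T@np.linalg.inv(K)@np.array([uv[0],uv[1],1.]); c=-Rm.T@t
    return c+d*(z-c[2])/d[2]
def proj(n,p):
    K,Rm,t=cal(n); q=K@(Rm@np.asarray(p).T+t[:,None] if np.ndim(p)>1 else K@(Rm@np.asarray(p)+t)*0+Rm@np.asarray(p)+t); return (q[:2]/q[2]).T
def crop(im,u0,v0,w,h,s,name):
    cv2.imwrite("pics/"+name,cv2.resize(im[v0:v0+h,u0:u0+w,::-1],(w*s,h*s),interpolation=cv2.INTER_CUBIC))
E
python3 - <<'E'
from h import *
t=capture("top"); s=capture("side")
crop(t,245,125,110,82,7,"t_fix.png")
crop(t,115,150,110,80,7,"t_mat.png")
crop(t,370,150,80,80,7,"t_car.png")
crop(s,200,150,100,120,5,"s_fix.png")
print([unproj("top",p,0) for p in [(283,357)]], proj("top",[0,0,0]))
E
```

```text
[array([1.65885322e-02, 3.42423120e-05, 0.00000000e+00])] [283.02089679 362.87447849]
```

View pics/t_fix.png

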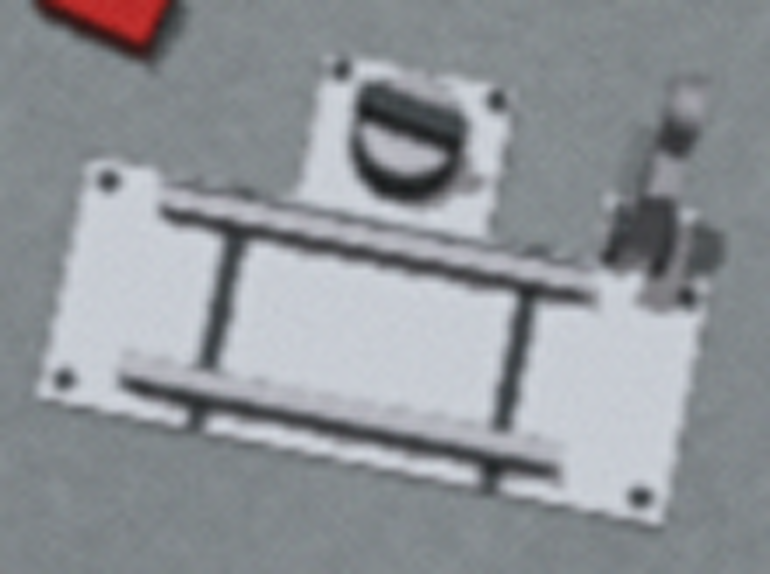

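View pics/t_mat.png

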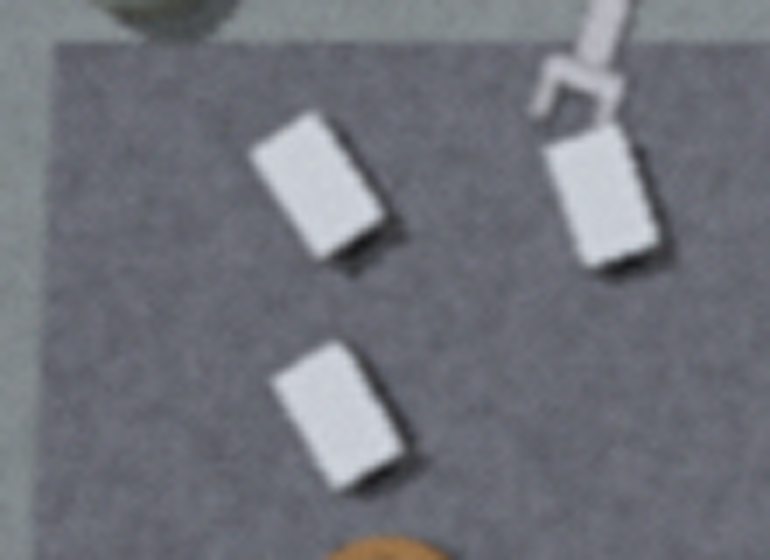

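View pics/t_car.png

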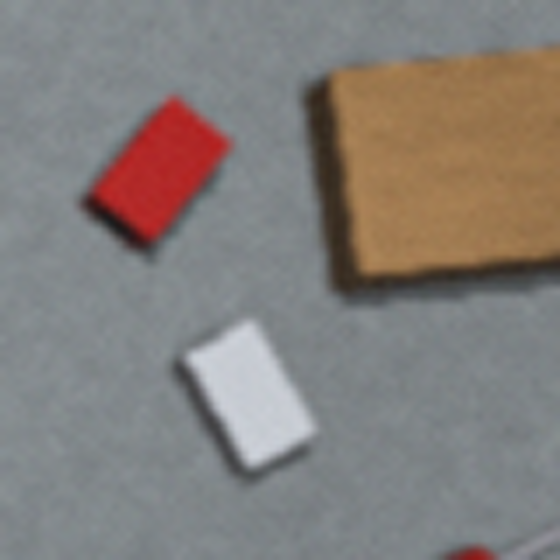

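View pics/s_fix.png

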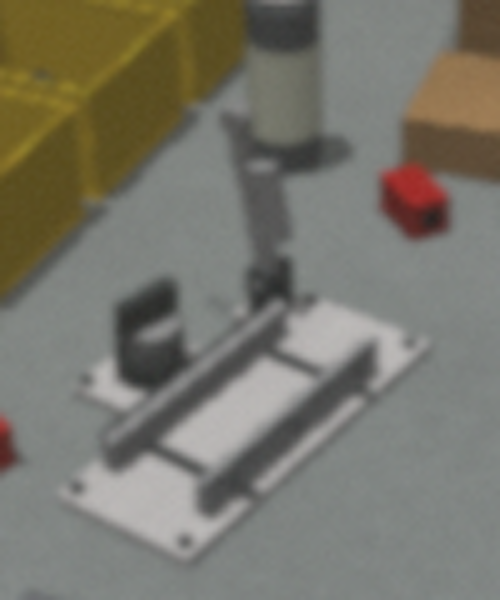

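```bash
cat >> h.py <<'E'
def up(c,off,s,z,n="top"):
    return np.array([unproj(n,((p[0]+.5)/s-.5+off[0],(p[1]+.5)/s-.5+off[1]),z) for p in c])
def fitrigid(model,pts):
    m=np.array(model,float);p=np.array(pts)[:,:2];a=m-m.mean(0);b=p-p.mean(0)
    th=np.arctan2((a[:,0]*b[:,1]-a[:,1]*b[:,0]).sum(),(a*b).sum());c,s=np.cos(th),np.sin(th)
    Q=np.array([[c,-s],[s,c]]);t=p.mean(0)-Q@m.mean(0)
    return th,t,np.abs(m@Q.T+t-p)*1e3
def block(c):
    # corners in order: ends of short side, then other short side
    p=np.array(c)[:,:2];ctr=p.mean(0)
    d=(p[2]+p[3])-(p[0]+p[1]); return ctr,np.arctan2(d[1],d[0]),np.linalg.norm(d)/2,np.linalg.norm(p[1]-p[0])
E
python3 - <<'E'
from h import *
c=up([(40,395),(88,158),(660,523),(708,285)],(245,125),7,.01)
th,t,res=fitrigid([(-.055,.235),(.055,.235),(-.055,-.042),(.055,-.042)],c);print("fix",th,t);print(res.round(1))
for n,cc,o in [("A",[(315,108),(250,152),(325,260),(385,215)],(115,150)),("B",[(612,122),(545,150),(592,270),(660,243)],(115,150)),("C",[(337,340),(270,380),(342,492),(408,450)],(115,150)),("D",[(248,318),(183,358),(250,472),(315,432)],(370,150))]:
    print(n,block(up(cc,o,7,.034)))
Q=np.array([[np.cos(th),-np.sin(th)],[np.sin(th),np.cos(th)]])
# overlay flag tip for angles
for a in (-.3,-.2,-.1,0,.1,.2):
    p=np.r_[Q@[.062-.125*np.sin(a),-.007]+t,.04+.125*np.cos(a)]
    u=proj("top",p);v=proj("side",p);print(a,(u-[245,125])*7+3,(v-[200,150])*5+2)
p=np.r_[Q@[.086,.1]+t,.079]; print("wing",(proj("top",p)-[245,125])*7+3)
E
```

```text
fix -0.20703242039734093 [ 0.54090682 -0.14062015]
[[1.1 2. ]
 [1.2 0.3]
 [1.5 0.9]
 [1.4 0.9]]
A (array([0.54830756, 0.36744956]), np.float64(-2.5347856596624103), np.float64(0.05700175416937612), np.float64(0.03333825073189095))
B (array([0.542705  , 0.24596208]), np.float64(-2.754044384224339), np.float64(0.05660652795973638), np.float64(0.030971089863243328))
C (array([0.4483453 , 0.35562558]), np.float64(-2.551681452496935), np.float64(0.05714233146017159), np.float64(0.03278008951198775))
D (array([ 0.45616717, -0.36322209]), np.float64(-2.640377415320124), np.float64(0.05564002505022337), np.float64(0.03299091498863331))
-0.3 [690.77588115  78.86318602] [224.38517469 119.8217731 ]
-0.2 [685.93710478 105.9727669 ] [238.02827511 120.93581977]
-0.1 [680.58627574 134.64182221] [252.16568472 123.71890474]
0 [674.78687526 164.52142226] [266.64191873 128.16420449]
0.1 [668.60994762 195.24018849] [281.29266822 134.24253588]
0.2 [662.13277818 226.41146237] [295.94721607 141.90182205]
wing [411.26329469 108.56813219]
```

```bash
cat >> h.py <<'E'
TH=-0.2070; T0=np.array([0.5409,-0.1406])
def F(x,y,z):
    c,s=np.cos(TH),np.sin(TH); return np.array([T0[0]+c*x-s*y,T0[1]+s*x+c*y,z])
def ori(psi): return (R.from_euler('z',psi)*R.from_euler('x',np.pi)).as_rotvec()
E
python3 - <<'E'
from h import *
c=up([(430,345),(185,563),(60,490)],(200,150),5,.01,"side")
print("side fit",fitrigid([(-.055,-.042),(-.055,.235),(.055,.235)],c))
print("wing side", (proj("side",F(.086,.1,.079))-[200,150])*5+2)
def chk(n,p,psi):
    for k in (-1,0,1):
        q=arm.ik(p,ori(psi+k*np.pi)); print(n,k,None if q is None else np.round(q,2))
chk("flag up",F(.062+.125*np.sin(.22),-.007,.147),TH)
chk("flag dn",F(-.063,-.007,.021),TH)
for y in(.1,.17): chk("lane",F(0,y,.014),TH)
chk("slv",F(.086,.1,.057),TH+np.pi/2-.08)
chk("slvend",F(.086,.1,.057),TH+np.pi/2-1.4)
for n,p,a in [("A",(.5483,.3674),-2.535),("B",(.5427,.2460),-2.754),("C",(.4483,.3556),-2.552),("D",(.4562,-.3632),-2.640)]:
    chk(n,(*p,.005),a)
E
```

```text
side fit (np.float64(-0.21744466895239253), array([ 0.54011111, -0.14028965]), array([[2.03816509, 1.46990688],
       [0.37408999, 2.47710644],
       [1.6640751 , 3.94701331]]))
wing side [146.91333137 293.0450696 ]
flag up -1 [ 0.7   0.74 -0.89  1.54  0.61  1.15  1.05]
flag up 0 [ 0.33  0.61 -0.18  1.55  0.13  0.99 -1.67]
flag up 1 [ 0.7   0.74 -0.89  1.54  0.61  1.15  1.05]
flag dn -1 [ 0.7   0.69 -0.74  2.07  0.77  0.67  0.81]
flag dn 0 [ 0.32  0.6  -0.14  2.08  0.17  0.47 -1.72]
flag dn 1 [ 0.7   0.69 -0.74  2.07  0.77  0.67  0.81]
lane -1 [ 0.53  0.8  -0.82  1.9   0.81  0.81  0.62]
lane 0 [ 0.12  0.67 -0.13  1.91  0.15  0.57 -1.89]
lane 1 [ 0.53  0.8  -0.82  1.9   0.81  0.81  0.62]
lane -1 [ 0.42  0.82 -0.85  1.87  0.82  0.85  0.5 ]
lane 0 [ 0.01  0.69 -0.16  1.87  0.18  0.6  -2.04]
lane 1 [ 0.42  0.82 -0.85  1.87  0.82  0.85  0.5 ]
slv -1 [ 0.66  1.01 -1.23  1.63  1.    1.25  2.08]
slv 0 [ 0.38  0.76 -0.57  1.63  0.5   0.89 -0.67]
slv 1 [ 0.66  1.01 -1.23  1.63  1.    1.25  2.08]
slvend -1 [ 0.54  0.86 -0.9   1.63  0.76  1.04  0.94]
slvend 0 [ 0.18  0.71 -0.21  1.64  0.19  0.81 -1.72]
slvend 1 [ 0.54  0.86 -0.9   1.63  0.76  1.04  0.94]
A -1 [-0.35  0.83 -0.48  1.64  0.49  0.8  -2.02]
A 0 [-0.04  1.1  -1.23  1.63  1.1   1.24  0.67]
A 1 [-0.35  0.83 -0.48  1.64  0.49  0.8  -2.02]
B -1 [-0.24  0.74 -0.37  1.82  0.41  0.66 -2.04]
B 0 [-0.06  0.8  -0.68  1.82  0.7   0.78  0.84]
B 1 [-0.24  0.74 -0.37  1.82  0.41  0.66 -2.04]
C -1 [-0.38  0.74 -0.53  1.89  0.58  0.67 -2.25]
C 0 [-0.05  1.02 -1.23  1.88  1.1   1.12  0.43]
C 1 [-0.38  0.74 -0.53  1.89  0.58  0.67 -2.25]
D -1 [ 0.76  0.71 -0.21  1.86  0.24  0.6  -0.67]
D 0 [ 1.28  1.03 -1.23  1.85  1.1   1.14  1.7 ]
D 1 [ 0.76  0.71 -0.21  1.86  0.24  0.6  -0.67]
```

```bash
sed -i 's/^TH=.*/TH=-0.2090; T0=np.array([0.5407,-0.1405])/' h.py
cat >> h.py <<'E'
def knob(a,dz=-.019): return F(.062-.125*np.sin(a),-.007,.04+.125*np.cos(a)+dz)
def st(m=""): print(m,"t",round(arm.read_t(),1),"p",np.round(arm.read_position(),4),"f",np.round(arm.read_ft_force(),1),"w",round(arm.read_grip_width(),4))
E
python3 - <<'E'
from h import *
a0=-.22; o=ori(TH)
arm.goto(knob(a0,.10),o); st()
arm.servo_line(knob(a0,-.017),speed=.15,contact_N=8); st("down")
t=capture("top"); crop(t,245,105,110,82,7,"t1.png")
s=capture("side"); crop(s,200,120,100,120,5,"s1.png")
E
```

```text
t 2.2 p [ 0.6261 -0.1674  0.2619] f [-0.5 -0.4 -0.2] w 0.0857
down t 3.2 p [ 0.6272 -0.1661  0.1459] f [-0.   0.2  1. ] w 0.0856
```

View pics/t1.png

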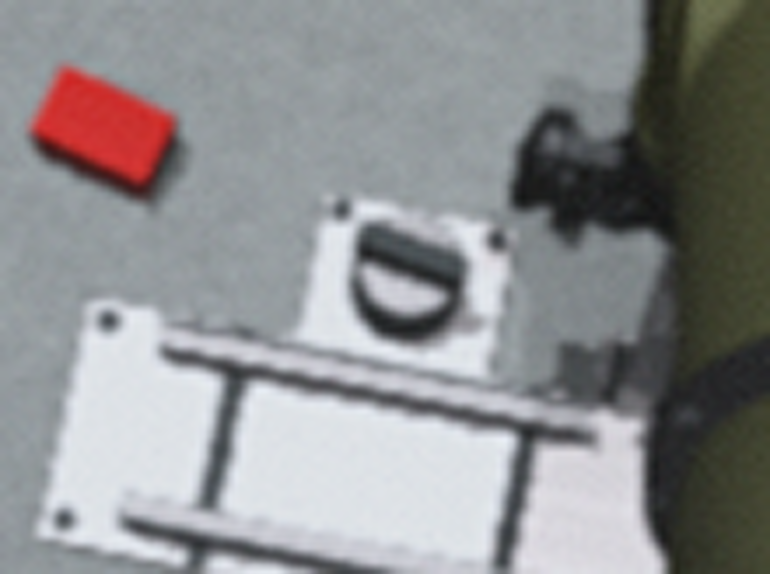

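View pics/s1.png

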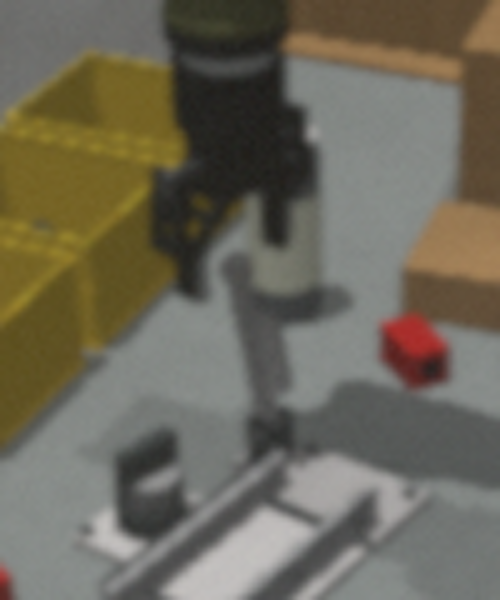

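The side view shows the knob at (237,268), between the open finger tips at (190,290) and (275,240). I'll pinch it and lead it down.

Run:
```python
from h import *
a0=-.22
eoat.gripper_close(strength=30); st("closed")
for a in np.linspace(a0,1.571,10)[1:]:
    c=arm.servo_line(knob(a),speed=.12); 
    st(f"{a:.2f}")
c=arm.servo_line(knob(1.571)-[0,0,.004],speed=.03,contact_N=15); st(f"end {c}")
t=capture("top"); crop(t,245,105,110,82,7,"t2.png")
s=capture("side"); crop(s,200,120,100,120,5,"s2.png")
```

```text
closed t 3.9 p [ 0.6267 -0.1656  0.1451] f [0.6 0.8 1.3] w 0.0133
-0.02 t 4.3 p [ 0.6028 -0.1605  0.1469] f [-1.4  1.8  7.7] w 0.0132
0.18 t 4.6 p [ 0.578  -0.1553  0.1443] f [-1.7  3.2  8.9] w 0.0138
0.38 t 5.0 p [ 0.5546 -0.1504  0.137 ] f [-1.   2.6  3.1] w 0.0135
0.58 t 5.4 p [ 0.5333 -0.146   0.1254] f [ 0.4  1.7 -2.8] w 0.0132
0.77 t 5.7 p [ 0.5148 -0.1421  0.1101] f [ 3.4  1.9 -6. ] w 0.0134
0.97 t 6.1 p [ 0.4992 -0.1388  0.0913] f [ 4.4  0.9 -4.3] w 0.0134
1.17 t 6.4 p [ 0.4874 -0.1364  0.0696] f [ 2.9  1.6 -3.5] w 0.0137
1.37 t 6.8 p [ 0.48   -0.1348  0.0459] f [ 1.5  2.  -1.8] w 0.0134
1.57 t 7.2 p [ 0.4773 -0.1343  0.0211] f [ 0.1  2.9 -0.7] w 0.0135
end False t 7.4 p [ 0.4773 -0.1342  0.0172] f [-0.9  3.1  1.4] w 0.0136
```

View pics/s2.png

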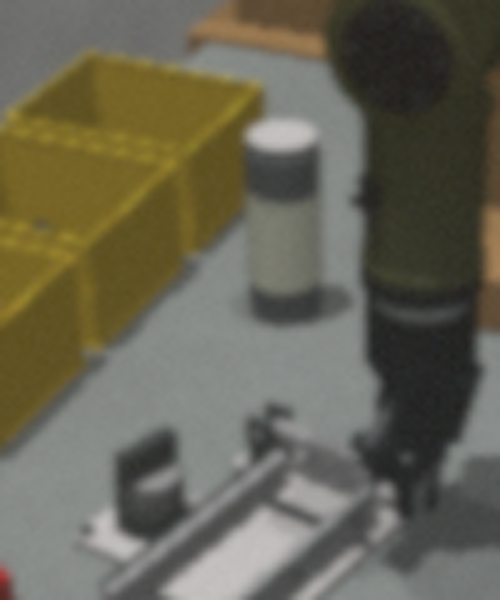

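The flag is lying across the lane in the side view. The force reading doesn't prove it reached the hard stop, so I'll press it down from above with the fingers shut.

Run:
```python
from h import *
eoat.open_gripper()
arm.servo_line(F(-.063,-.007,.10),speed=.2)
eoat.gripper_close(strength=30)
c=arm.servo_line(F(-.061,-.007,.040),speed=.06,contact_N=15); st(f"press {c}")
arm.servo_line(F(-.061,-.007,.20),speed=.3)
arm.goto([.45,-.30,.30],ori(TH))
eoat.open_gripper()
t=capture("top"); crop(t,245,125,110,82,7,"t3.png")
crop(t,100,130,150,110,5,"t3m.png"); crop(t,370,150,80,80,7,"t3c.png")
s=capture("side"); crop(s,200,150,100,120,5,"s3.png"); st()
```

```text
press True t 10.3 p [ 0.4789 -0.1345  0.0503] f [-3.5  0.8 20.6] w 0.0004
 t 12.7 p [ 0.45 -0.3   0.3 ] f [ 0.2  0.5 -0.4] w 0.0856
```

View pics/s3.png

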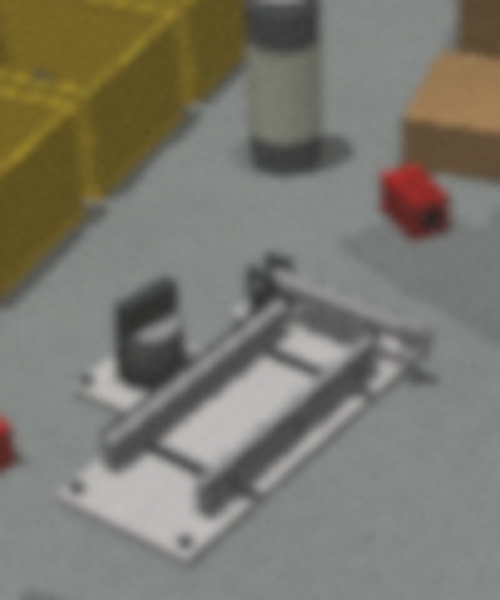

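View pics/t3.png

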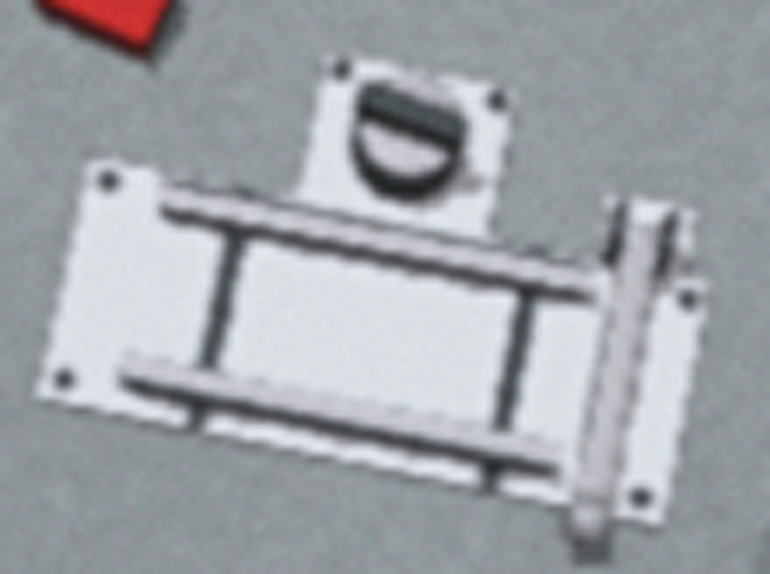

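View pics/t3c.png

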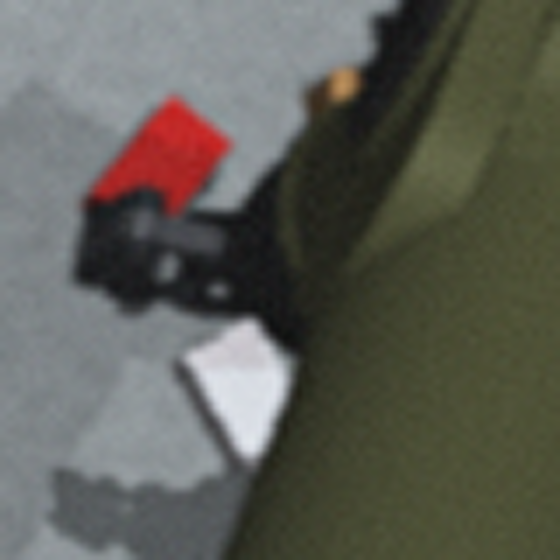

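View pics/t3m.png

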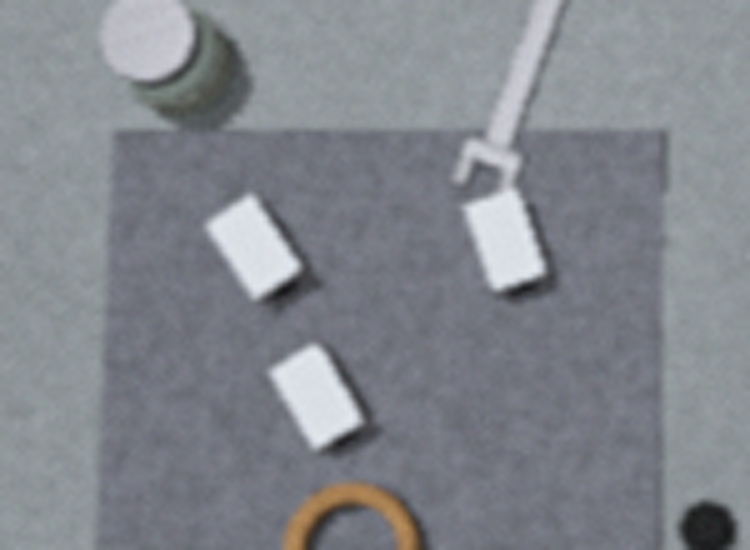

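The flag is fully down: the knob was pressed to a stop with its top at 50.3 mm. Block A on the mat was knocked about 3 cm. Its corners are now at (250,193), (205,227), (262,300) and (303,265) in the 5x crop. I'll take D first, after checking clearance to the carton.

Run:
```python
from h import *
print("A",block(up([(250,193),(205,227),(262,300),(303,265)],(100,130),5,.034)))
p=up([(345,295)],(370,150),7,0.)[0][:2]; p2=up([(357,278)],(370,150),7,.05)[0][:2]
psi=-2.640+np.pi; y=np.array([np.sin(psi),-np.cos(psi)]); x=np.array([np.cos(psi),np.sin(psi)])
for q in(p,p2):
    d=q-[.4562,-.3632]; print("carton corner in tool x,y mm",d@x*1e3,d@y*1e3)
```

```text
A (array([0.53912596, 0.39563371]), np.float64(-2.4791416955646124), np.float64(0.055987582834138794), np.float64(0.03346563724224346))
carton corner in tool x,y mm 17.43709688765058 68.41193648585
carton corner in tool x,y mm 20.79904167464715 60.84725033337432
```

```bash
cat >> h.py <<'E'
def pick(ctr,psi,z=.005,g=60,dx=0,dy=0):
    c=np.array(ctr)+dx*np.array([np.cos(psi),np.sin(psi)])+dy*np.array([np.sin(psi),-np.cos(psi)])
    arm.goto([*c,.14],ori(psi))
    if arm.servo_line([*c,z],speed=.18,contact_N=12): st("CONTACT on descent")
    eoat.gripper_close(strength=g); st("gripped")
    arm.servo_line([*c,.12],speed=.2); st("lifted")
def place(y,psi=TH,x=0.):
    arm.goto(F(x,y,.10),ori(psi)); st("over lane")
    if not .030<arm.read_grip_width()<.038: print("WIDTH?"); return False
    c=arm.servo_line(F(x,y,.0155),speed=.12,contact_N=10); st(f"placed c={c}")
    return True
def release(y,x=0.):
    eoat.open_gripper(); p=arm.read_position(); arm.servo_line([p[0],p[1],.09],speed=.2)
def snap(tag):
    t=capture("top"); crop(t,245,125,110,82,7,f"t{tag}.png")
    crop(t,100,130,150,110,5,f"t{tag}m.png")
    s=capture("side"); crop(s,200,150,100,120,5,f"s{tag}.png")
E
python3 - <<'E'
from h import *
pick((.4562,-.3632),-2.640+np.pi,dx=-.003,dy=-.004)
s=capture("side"); crop(s,280,100,120,110,5,"s4.png")
ok=place(.10)
snap("4")
E
```

```text
gripped t 14.8 p [ 0.4521 -0.3617  0.0059] f [-0.6 -0.3  6.3] w 0.0329
lifted t 15.6 p [ 0.4509 -0.3608  0.119 ] f [-0.3  0.1 -1.6] w 0.0329
over lane t 16.9 p [ 0.5612 -0.0441  0.0996] f [-0.4 -0.4 -1.8] w 0.0328
placed c=True t 17.6 p [ 0.5601 -0.0436  0.0155] f [-1.3 -0.2  5. ] w 0.033
```

View pics/s4.png

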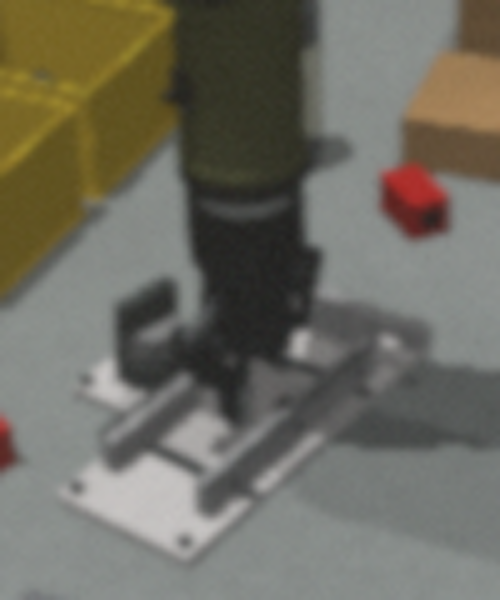

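View pics/t4.png

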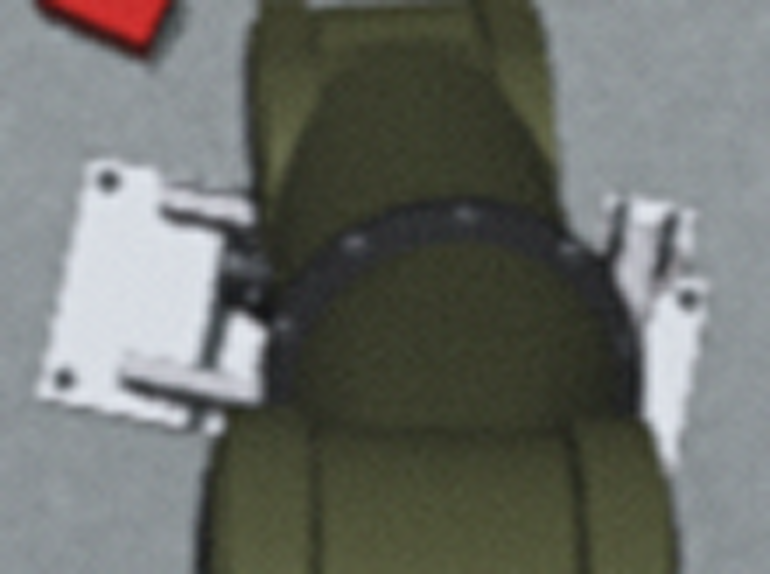

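```bash
cat >> h.py <<'E'
def push(yb,k,N=12,x=0.):
    # block centre now at yb; k blocks in row once pushed
    eoat.gripper_close(strength=30)
    arm.goto(F(x,yb+.047,.09),ori(TH))
    if arm.servo_line(F(x,yb+.047,.016),speed=.15,contact_N=10): st("CONTACT descending")
    c=arm.servo_line(F(x,.034*k+.003,.016),speed=.08,contact_N=N); st(f"pushed c={c}")
    p=arm.read_position()[:2]-T0; print("tool y along lane mm", 1e3*(-np.sin(TH)*p[0]+np.cos(TH)*p[1]), "expect ~",34*k+14.5)
    q=arm.read_position(); b=F(0,.012,0)-F(0,0,0); arm.servo_line(q+b,speed=.1); arm.servo_line((q+b)+[0,0,.1],speed=.25)
E
python3 - <<'E'
from h import *
release(.10); st()
push(.10,1)
eoat.open_gripper()
arm.goto([.48,.2,.30],ori(.39))
snap("5"); st()
E
```

```text
t 18.8 p [ 0.5594 -0.0429  0.0904] f [ 0.2  0.3 -0.7] w 0.0855
pushed c=True t 21.6 p [ 0.5505 -0.0935  0.0158] f [0.9 2.7 1.4] w -0.0003
tool y along lane mm 48.009823225543215 expect ~ 48.5
 t 24.6 p [0.4805 0.1983 0.2989] f [ 0.5  0.2 -1. ] w 0.0857
```

View pics/t5.png

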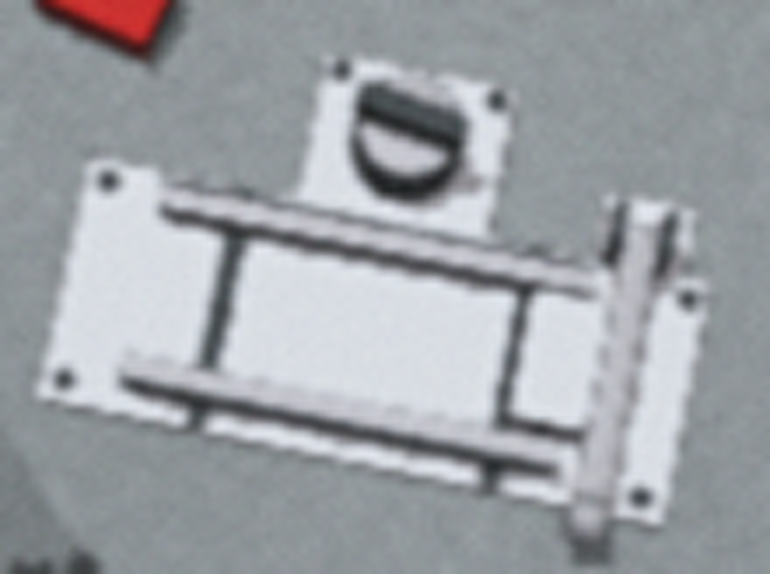

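View pics/t5m.png

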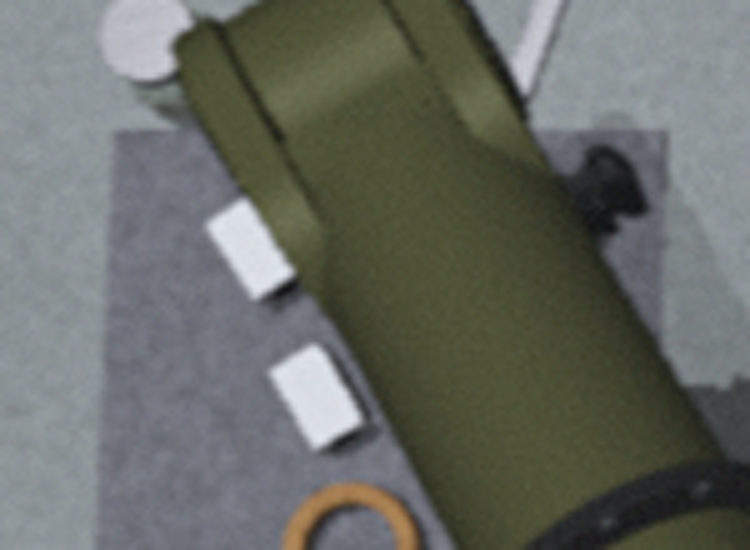

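View pics/s5.png

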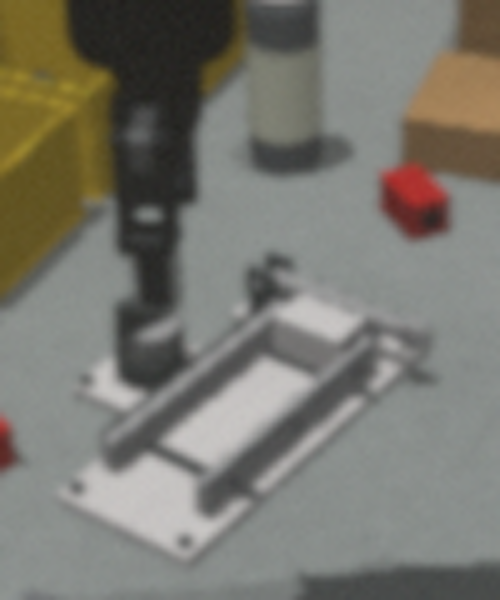

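Block 1 is seated against the flag: the push ended at 48.0 mm against 48.5 expected, and the side view shows it square. A and C haven't moved. Next is C.

Run:
```python
from h import *
pick((.4483,.3556),-2.552+np.pi)
if place(.108):
    release(.108); push(.108,2)
    eoat.open_gripper()
    arm.goto([.45,.05,.30],ori(0))
snap("6"); st()
```

```text
gripped t 27.0 p [0.4487 0.3559 0.0058] f [-0.  -0.3  5.6] w 0.0334
lifted t 27.7 p [0.4479 0.3549 0.119 ] f [ 0.3 -0.1 -1.2] w 0.0334
over lane t 29.2 p [ 0.5633 -0.0327  0.1   ] f [ 0.3  0.6 -1.8] w 0.0335
placed c=True t 29.9 p [ 0.5622 -0.0341  0.0152] f [-0.5 -0.2  2.9] w 0.033
pushed c=True t 33.6 p [ 0.5574 -0.0602  0.0159] f [1.1 2.9 3. ] w 0.0
tool y along lane mm 82.00538062541678 expect ~ 82.5
 t 36.2 p [0.4502 0.049  0.2985] f [ 0.5 -0.5 -1.7] w 0.0856
```

View pics/t6m.png

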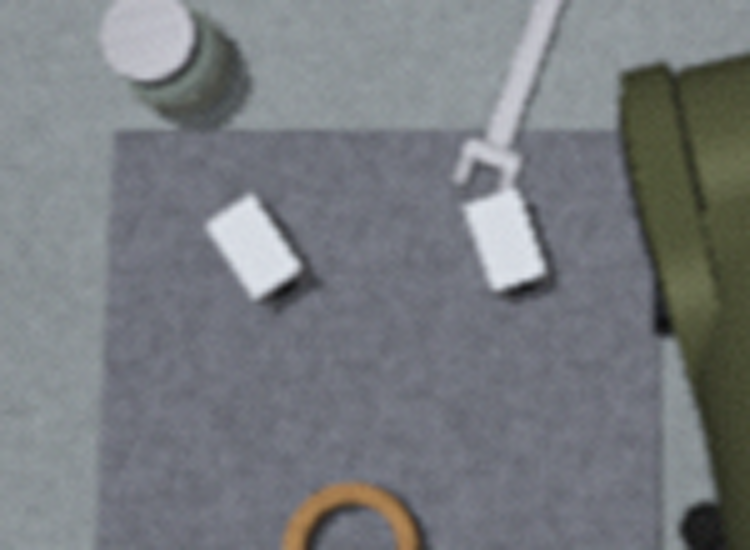

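View pics/s6.png

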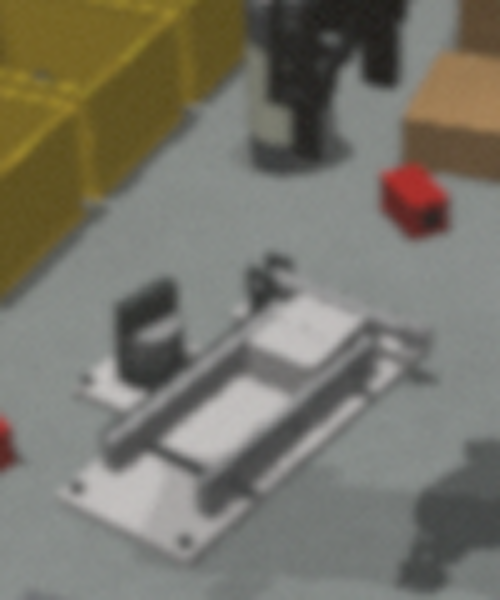

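Two blocks are in the row, and A and B are unmoved. Next is A.

Run:
```python
from h import *
pick((.5391,.3956),-2.479+np.pi)
if place(.141):
    release(.141); push(.141,3)
    eoat.open_gripper()
    arm.goto([.45,.05,.30],ori(0))
snap("7"); st()
```

```text
gripped t 39.1 p [0.5396 0.396  0.0059] f [-0.3 -0.7  5.2] w 0.033
lifted t 39.8 p [0.5386 0.3948 0.1187] f [ 0.3 -0.6 -2. ] w 0.0335
over lane t 41.3 p [ 5.703e-01 -5.000e-04  1.001e-01] f [-0.6 -0.3 -2.1] w 0.0334
placed c=True t 42.0 p [ 0.5689 -0.0019  0.0153] f [0.4 0.4 0.5] w 0.033
pushed c=True t 45.6 p [ 0.5645 -0.027   0.0159] f [1.3 4.4 3.1] w 0.0002
tool y along lane mm 116.00752077051001 expect ~ 116.5
 t 48.2 p [0.4503 0.049  0.2985] f [ 0.2 -0.4 -0.8] w 0.0855
```

View pics/t7m.png

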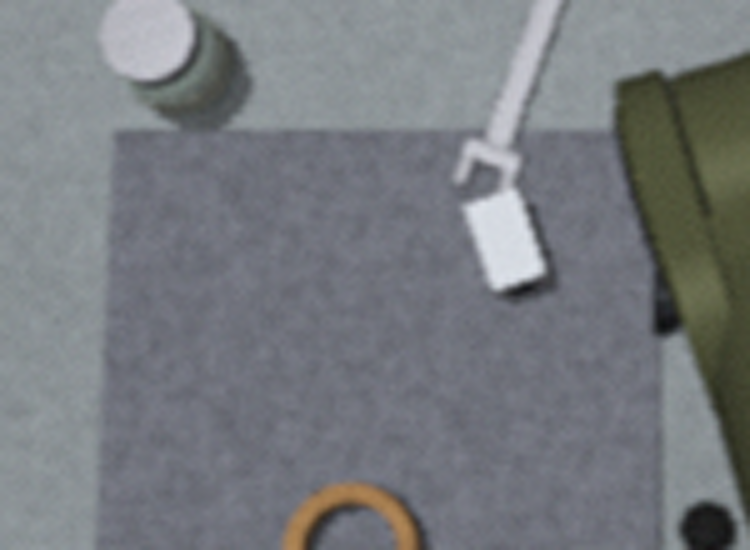

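View pics/s7.png

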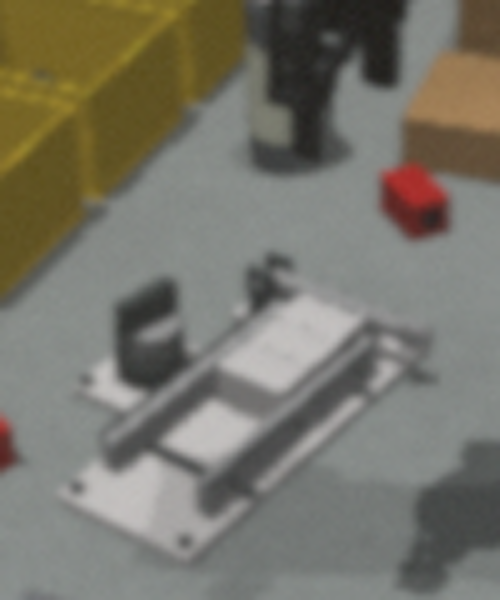

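Run:
```python
from h import *
c,a,l,w=block(up([(515,187),(463,206),(497,293),(548,272)],(100,130),5,.034)); print(c,a,l,w)
pick((c+[.5427,.2460])/2,(a-2.754)/2+np.pi,dx=-.004)
if place(.176,x=-.004):
    release(.176); 
    push(.176,4,N=18)
    eoat.open_gripper()
    arm.goto([.45,-.30,.30],ori(TH))
snap("8"); st()
```

```text
[0.54303042 0.24553993] -2.7579975466027 0.056470819640276525 0.033065634608108636
gripped t 50.7 p [0.5395 0.2444 0.0058] f [-1.6 -0.7  6. ] w 0.0334
lifted t 51.4 p [0.5387 0.2436 0.119 ] f [-0.3 -0.4 -2.3] w 0.033
over lane t 52.3 p [0.573  0.0336 0.0995] f [-0.8  0.7 -0.9] w 0.0334
placed c=True t 53.0 p [0.5722 0.0337 0.0153] f [0.5 0.4 5. ] w 0.0331
pushed c=True t 56.6 p [0.5718 0.0064 0.0161] f [-0.3  3.   1.8] w 0.0001
tool y along lane mm 150.11116506137648 expect ~ 150.5
 t 59.8 p [ 0.4506 -0.2987  0.2994] f [-0.3  0.1  0. ] w 0.0853
```

View pics/t8m.png

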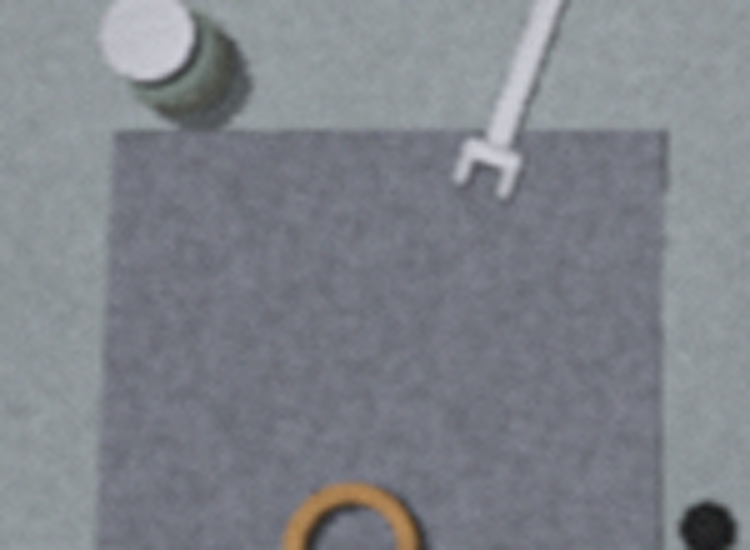

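View pics/s8.png

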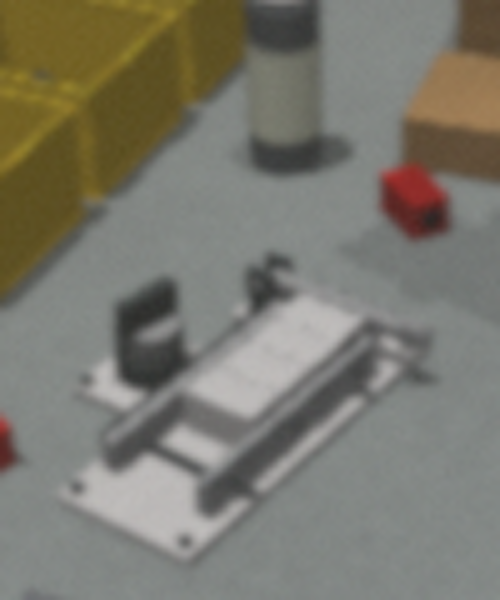

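View pics/t8.png

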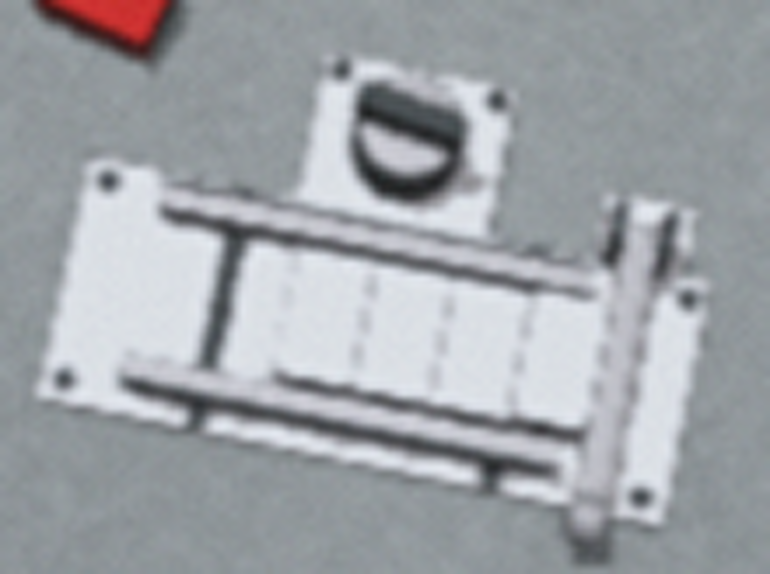

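All four blocks are in one tight row against the flag: the last push ended at 150.1 mm against 150.5 expected. The spanner hasn't moved. I'll scan the full view for a fifth block, then approach the sleeve.

Run:
```python
from h import *
t=capture("top"); cv2.imwrite("pics/t9.png",cv2.resize(t[:,:,::-1],(800,600)))
psi=TH+np.pi/2-.08
arm.goto(F(.086,.1,.16),ori(psi)); st()
q=arm.read_joint_pos(); print(np.round(q,3))
q2=np.array(q);q2[6]+=.1; arm.goto_joints(q2)
r=R.from_rotvec(arm.read_orientation())*R.from_euler('x',np.pi).inv(); print("psi change",r.as_euler('zyx')[0]-psi, arm.read_position())
arm.goto_joints(q)
```

```text
t 61.1 p [ 0.6456 -0.0622  0.1603] f [-0.4 -0.5  0. ] w 0.0851
[ 0.541  0.726 -0.891  1.528  0.595  1.176 -0.752]
psi change 0.09112387610415751 [ 0.64553624 -0.06399243  0.16099059]
```

View pics/t9.png

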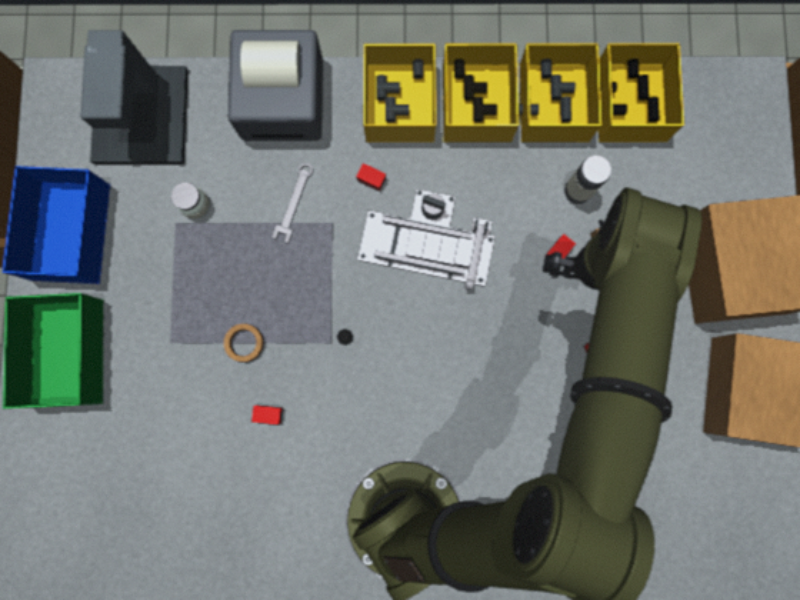

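No other aluminium blocks are in view, so four is the full set. Next I'll descend onto the sleeve's wing.

Run:
```python
from h import *
c=arm.servo_line(F(.086,.1,.058),speed=.12,contact_N=8); st(f"{c}")
eoat.gripper_close(strength=40); st("closed"); print(arm.read_torque())
snap("10"); print(np.round(arm.read_joint_pos(),3))
r=R.from_rotvec(arm.read_orientation())*R.from_euler('x',np.pi).inv(); print("s",TH+np.pi/2-r.as_euler('zyx')[0])
```

```text
False t 62.6 p [ 0.6462 -0.0603  0.0588] f [ 0.4 -0.4  0.4] w 0.0856
closed t 63.3 p [ 0.6478 -0.0614  0.0586] f [ 6.2 -2.3 -0.1] w 0.0112
[-0.45602294 -1.16690949 -0.2340918 ]
[ 0.507  0.828 -0.82   1.63   0.7    0.995 -0.841]
s 0.08476377845125804
```

View pics/s10.png

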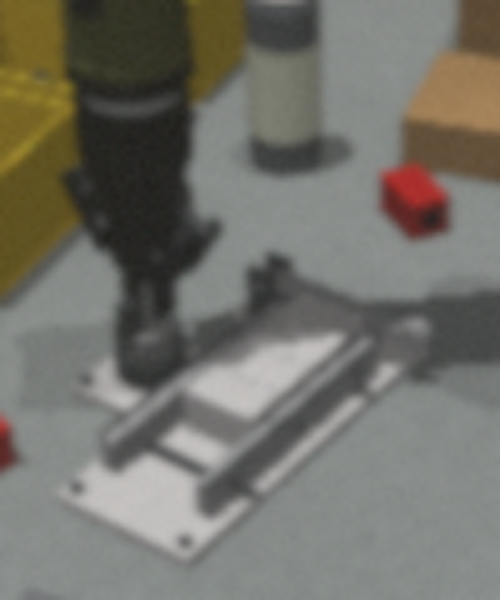

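```bash
cat >> h.py <<'E'
def sang():
    r=R.from_rotvec(arm.read_orientation())*R.from_euler('x',np.pi).inv(); return TH+np.pi/2-r.as_euler('zyx')[0]
E
python3 - <<'E'
from h import *
p=np.array(arm.read_position()); arm.servo_line(p+[.001,0,0],speed=.02); st()
eoat.gripper_close(strength=110); st()
q=np.array(arm.read_joint_pos())
for i in range(8):
    q[6]-=.125; arm.goto_joints(q); print(round(sang(),3),"tz",round(arm.read_torque()[2],2),np.round(arm.read_ft_force(),1))
st()
snap("11")
E
```

```text
t 63.7 p [ 0.648  -0.0614  0.0586] f [-3.9  0.6  3.3] w 0.0111
 t 63.9 p [ 0.648  -0.0615  0.0588] f [-5.3 -1.3  5.4] w 0.0096
0.205 tz -0.19 [-2.5 -0.3  2.5]
0.328 tz -0.21 [-3.8 -0.   3.4]
0.452 tz -0.21 [-4.8  0.2  4.6]
0.576 tz -0.23 [-5.2  0.4  4.5]
0.701 tz -0.19 [-5.   0.5  5.2]
0.825 tz -0.18 [-5.8  0.7  5.5]
0.95 tz -0.17 [-5.9  1.5  5.1]
1.075 tz -0.14 [-5.7  1.1  5.5]
 t 65.9 p [ 0.6474 -0.0609  0.0588] f [-5.7  1.1  5.5] w 0.0093
```

View pics/s11.png

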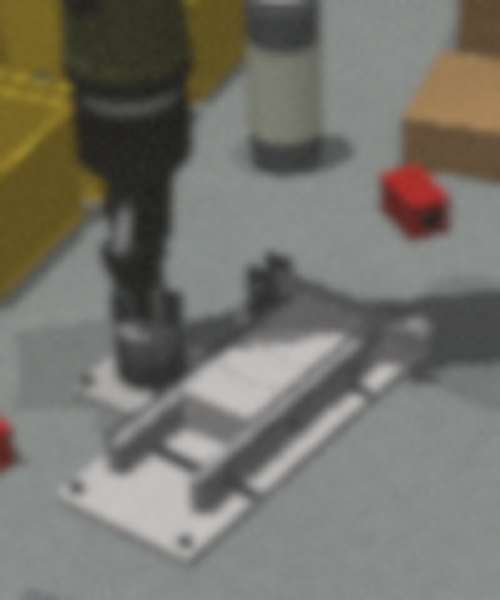

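Run:
```python
from h import *
q=np.array(arm.read_joint_pos())
for i in range(12):
    q[6]-=.05; arm.goto_joints(q); tz=arm.read_torque()[2]; print(round(sang(),3),"tz",round(tz,2),np.round(arm.read_ft_force(),1),round(arm.read_grip_width(),4))
    if abs(tz)>3: break
st()
```

```text
1.118 tz 0.07 [-3.2 -0.2  4.8] 0.0096
1.171 tz -0.17 [-3.8  1.3  4.8] 0.0093
1.221 tz 0.26 [-4.7  0.   5.7] 0.0093
1.27 tz 0.95 [-4.3  0.6  3.5] 0.0099
1.32 tz 1.52 [-3.5  0.6  4.8] 0.0096
1.37 tz 2.11 [-5.1 -0.1  5.9] 0.0097
1.42 tz 2.64 [-3.8 -0.3  4.3] 0.01
1.469 tz 2.98 [-4.9 -0.6  5.3] 0.0095
1.518 tz 3.45 [-4.1 -1.5  4.9] 0.01
 t 68.3 p [ 0.6474 -0.0606  0.0589] f [-4.1 -1.5  4.9] w 0.01
```

The torque has wound up to about 3.5 N m against the blocks. I'll hold briefly, release and look.

Run:
```python
from h import *
arm.hold(.4); print(sang(),arm.read_torque()[2])
eoat.open_gripper(); st()
p=np.array(arm.read_position()); arm.servo_line(p+[0,0,.10],speed=.2)
arm.goto([.45,-.30,.30],ori(TH)); snap("12"); st()
```

```text
1.5178710594588494 3.3921909905613767
 t 69.4 p [ 0.6474 -0.0609  0.0588] f [-0.3  0.3  0.1] w 0.085
 t 71.4 p [ 0.4507 -0.2989  0.2995] f [0.2 0.2 0.2] w 0.0855
```

View pics/t12.png

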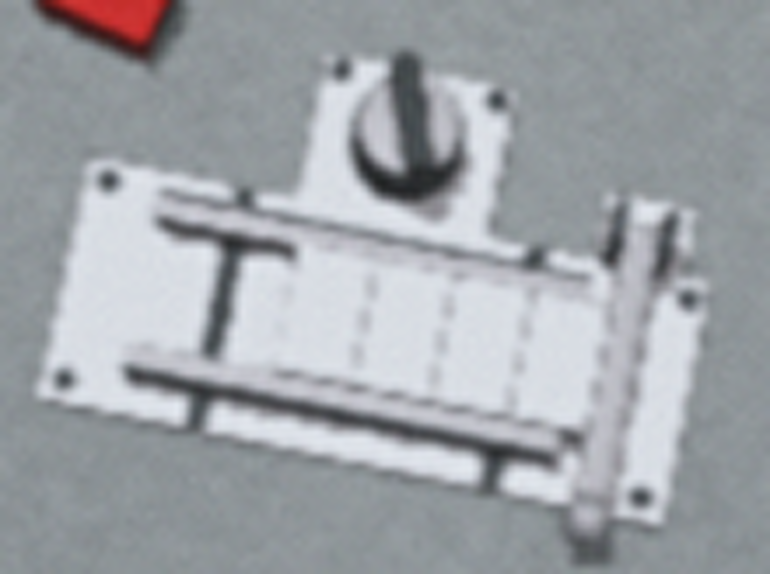

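View pics/s12.png

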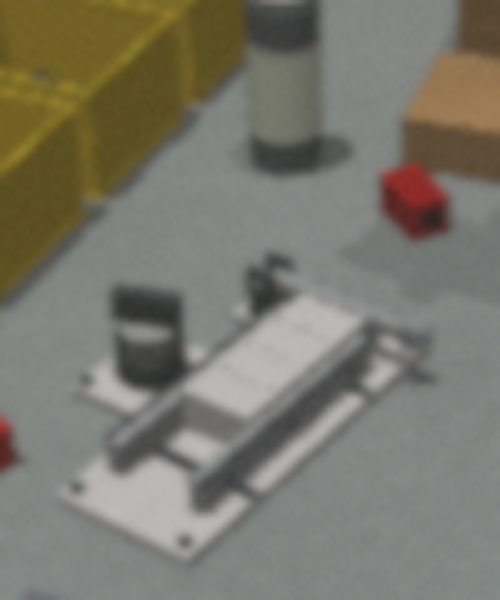

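The sleeve wing runs from (405,60) to (418,170), about 1.24 rad. Both jaws are against the blocks. I'll raise the flag now.

Run:
```python
from h import *
o=ori(TH)
arm.goto(F(-.063,-.007,.13),o)
c=arm.servo_line(knob(1.571),speed=.12,contact_N=8); st(f"down {c}")
eoat.gripper_close(strength=35); st("closed")
for a in np.linspace(1.571,0,9)[1:]:
    arm.servo_line(knob(a),speed=.12); st(f"{a:.2f}")
snap("13")
eoat.open_gripper(); arm.servo_line(knob(0,.1),speed=.15)
arm.goto([.45,-.30,.35],o); snap("14"); st()
F0=[F(.062-.125*np.sin(a),-.007,.04+.125*np.cos(a)) for a in(-.1,-.05,0,.05,.1)]
for p in F0: print((proj("top",p)-[245,125])*7+3,(proj("side",p)-[200,150])*5+2)
```

```text
down False t 73.4 p [ 0.4781 -0.1343  0.0215] f [ 0.2 -0.7 -0. ] w 0.0856
closed t 74.1 p [ 0.4777 -0.1343  0.0211] f [ 0.3 -0.3  3. ] w 0.0133
1.37 t 74.4 p [ 0.4799 -0.1347  0.0454] f [-1.2  1.   0.5] w 0.0136
1.18 t 74.8 p [ 0.4865 -0.1361  0.0685] f [-2.6  1.1  1.8] w 0.0134
0.98 t 75.2 p [ 0.4978 -0.1385  0.0901] f [-3.5  1.3  5.7] w 0.0131
0.79 t 75.5 p [ 0.5134 -0.1418  0.1093] f [-3.8  1.1  6.9] w 0.0131
0.59 t 75.9 p [ 0.5324 -0.1458  0.125 ] f [-3.2  1.   7.1] w 0.0134
0.39 t 76.2 p [ 0.5539 -0.1503  0.1365] f [-2.   1.3  5.7] w 0.0133
0.20 t 76.6 p [ 0.5769 -0.1551  0.1436] f [0.7 2.5 1.8] w 0.0135
0.00 t 77.0 p [ 0.6004 -0.16    0.146 ] f [2.3 1.2 1. ] w 0.0131
 t 79.7 p [ 0.4509 -0.2986  0.3494] f [-0.6  0.4  0.5] w 0.0852
[680.64905426 135.26172226] [252.50775999 123.77707842]
[677.77054487 150.06767127] [259.70391044 125.80080442]
[674.78831304 165.13056508] [266.9645665  128.23759515]
[671.7115641  180.40334668] [274.26895922 131.08308213]
[668.54989546 195.83800041] [281.59591614 134.33146117]
```

View pics/t14.png

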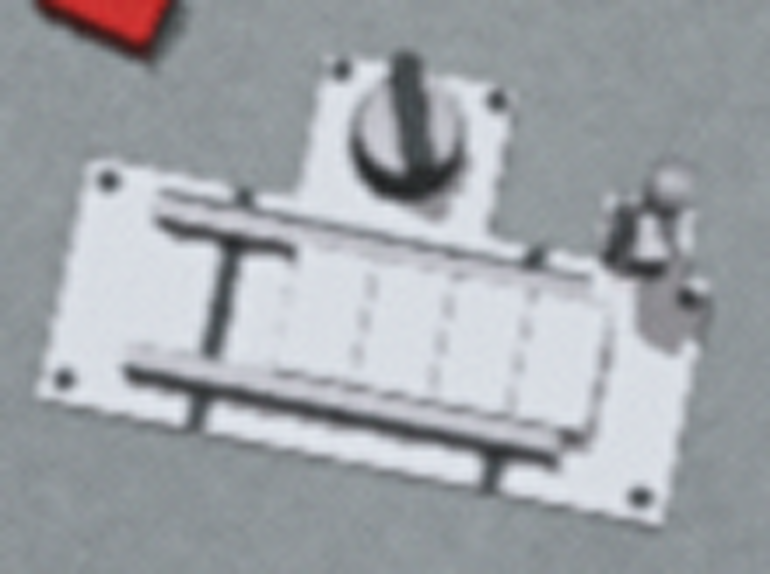

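View pics/s14.png

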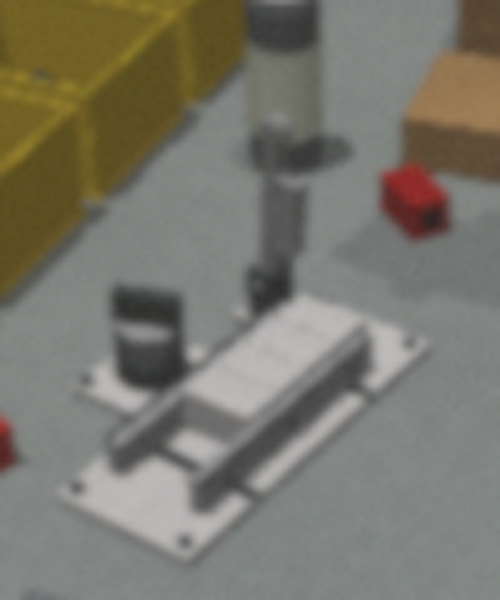

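The flag is up and the row is still gripped. The knob reads about 0.05 rad short of upright, so I'll check with an overlay of the projected knob outline.

```bash
cat > ov.py <<'E'
from h import *
def ov(tag,angs):
    out=[]
    for n,(u0,v0) in (("top",(320,130)),("side",(230,160))):
        im=capture(n)[v0:v0+50,u0:u0+50,::-1]; s=8 if n=="top" else 8
        im=cv2.resize(im,(50*s,50*s),interpolation=cv2.INTER_CUBIC)
        for a,col in zip(angs,[(0,0,255),(0,255,0),(255,0,0)]):
            c=F(.062-.125*np.sin(a),-.007,.04+.125*np.cos(a)); 
            for dy in(-.007,.007):
                pts=[proj(n,F(.062-.125*np.sin(a)+.011*np.cos(t),-.007+dy,.04+.125*np.cos(a)+.011*np.sin(t))) for t in np.linspace(0,6.28,40)]
                pts=((np.array(pts)-[u0,v0]+.5)*s).astype(np.int32); cv2.polylines(im,[pts],True,col,1)
        out.append(im)
    cv2.imwrite(f"pics/{tag}.png",np.hstack(out))
E
python3 -c "
from ov import *
ov('ov1',[0,.06])"
```

```text
(no output)
```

View pics/ov1.png

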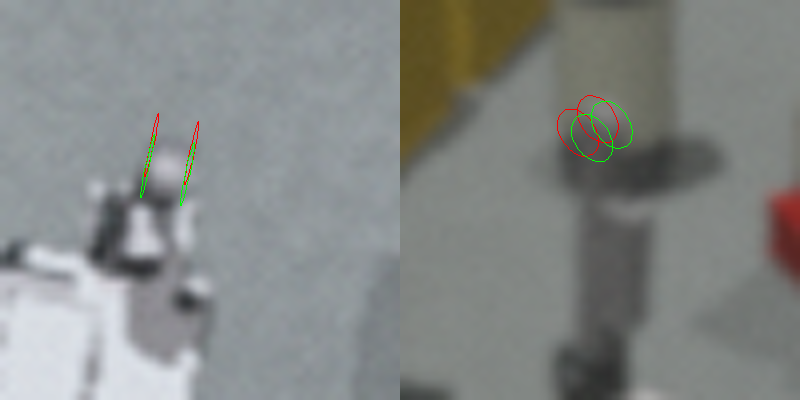

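The knob matches the green (0.06) outline better, so I'll lead it the last 0.055 rad.

Run:
```python
from ov import *
a=.055
arm.goto(knob(a,.08),ori(TH))
c=arm.servo_line(knob(a),speed=.12,contact_N=8); st(f"{c}")
eoat.gripper_close(strength=35); st()
arm.servo_line(knob(0),speed=.03); st()
eoat.open_gripper(); arm.servo_line(knob(0,.1),speed=.15)
arm.goto([.45,-.30,.35],ori(TH)); ov("ov2",[0,.06]); snap("15"); st()
```

```text
False t 81.7 p [ 0.5937 -0.1588  0.1467] f [ 0.8  1.1 -0.6] w 0.0855
 t 82.3 p [ 0.5933 -0.1585  0.146 ] f [-0.1  0.8  3.5] w 0.0135
 t 82.7 p [ 0.6001 -0.1599  0.1462] f [-1.1  1.8  4.3] w 0.0134
 t 85.4 p [ 0.4509 -0.2987  0.3495] f [ 0.   0.5 -0.4] w 0.0857
```

View pics/ov2.png

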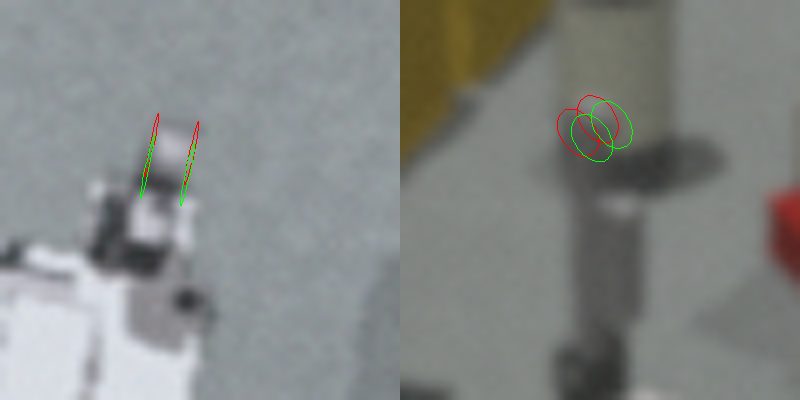

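View pics/t15.png

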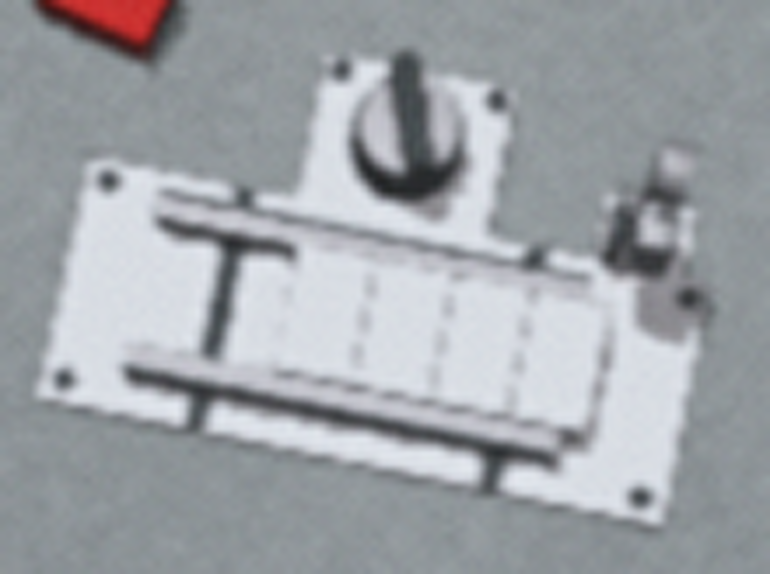

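The knob now matches the 0-rad outline. I'll take one last full view and hand in.

Run:
```python
from h import *
arm.goto([.30,-.45,.35],ori(TH))
t=capture("top"); cv2.imwrite("pics/t16.png",cv2.resize(t[:,:,::-1],(800,600)))
job_done(); st()
```

```text
the job is handed in; nothing more can be done
the job is handed in; nothing more can be done
```

View pics/t16.png

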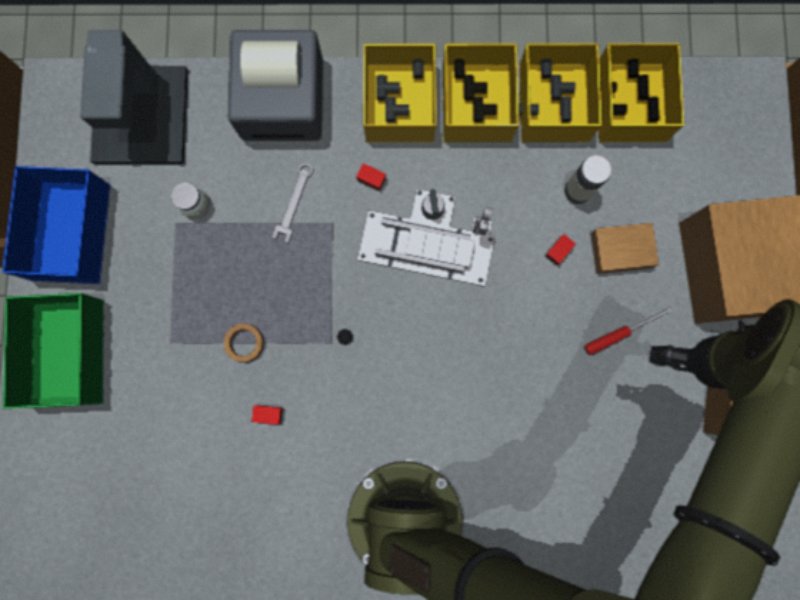

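The fixture is set up and the job handed in after about 90 s of robot time. The flag was pressed down to its stop. All four aluminium blocks on the bench were then laid crosswise and pushed into one tight row against it. The sleeve was turned clockwise to about 3.4 N m, and the flag was led back to upright.

- **Row:** each push ended within 0.5 mm of where a tight row should stop. The pictures taken after the jaws closed and the flag was raised show the row still tight.
- **Sleeve:** the wing reads about 1.24 rad in the picture, with both jaws against the blocks. The gripper itself had turned to 1.52 rad under load, which I put down to flex in the fingers. I did not tug a block to test the bite.
- **Flag:** my first lift left it about 0.05 rad short of upright, so I pinched it again and corrected it. The overlay now matches upright to within roughly 0.02–0.03 rad.
- **Disturbance:** one block on the mat was knocked about 3 cm early on. I measured its new position before picking it up.
- **Rest of the bench:** the tape, spanner, carton, can, driver, bush, jar and red look-alikes appear where they started. The robot was touching nothing at hand-in.

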